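# Close and press a bonded sensor housing in its sprung nest

### The arm

A 6-joint arm with a two-finger parallel gripper is mounted at the origin on the work surface. World frame = base frame: x ahead of the robot, y to its left, z up, the work surface at z = 0. Lengths are in m, angles in rad, forces in N, time in s.
With the tool pointing down it reaches from about 0.25 to 0.725 m from the base axis. Payload 9.7 kg.
Tool frame: the origin (TCP) lies on the mounting face of the last link; the fingertips stand 173 mm ahead of it and the grasp point (between the pads) lies 155 mm ahead of it (ctrl.hold_point_z is the distance from the TCP to the grasp point, in m); z points along the fingers, y is the line along which they close (so a half turn about z gives the same grasp; the last joint's range is limited). The gripper opens to 85 mm and grips with 20 to 120 N. Pads are 22 mm wide; open, the fingers measure 114 mm over their backs; the gripper's body (76 mm by 85 mm) begins 54 mm behind the grasp point. The pads swing forward as they close: fully open they stand 13 mm farther back than shut.
Start: joints at [0, 0.087, 0.176, 1.66, 0, 1.571], TCP at [0.55, 0, 0.405] pointing down, gripper open.
Joint ranges: [-3.13, 3.13], [-0.85, 1.81], [-1.15, 1.24], [-2.2, 2.28], [-1.44, 1.52], [-3.14, 3.14]. Speed limits (rad/s): [2.22, 2.22, 2.57, 3.14, 3.14, 3.14].

### API

Orientations are given as a 3x3 rotation matrix whose columns are the frame's x, y, z axes.
In Python, from station import ctrl, viewer gives the robot as it stands.
- The arm moves only by the tool play_rows, never from a script. Its argument "rows" is one flat list of numbers, 5 for each row, row after row: the shift along the tool's x, y, z in normalised numbers (1 is 400 mm), then the turn about the tool's z in a scale on which 1.0 is 180 degrees, then the finger opening in cm, from 0 to 8.54. A call has 1 to 5 rows; each row is the pose to reach, as a shift and turn from the pose commanded when the call began, along the tool's axes at that moment; what a row does not reach only later rows make up. A row lasts 1/12 s, in which the tool goes at most 41.7 mm and 7.16 degrees, less where a joint would pass 70% of its speed; a pose out of reach is approached as far as the arm can. A call with a gripper value outside its range is refused whole. The fingers move at their own pace and stop on an object; "newtons" is the grip in N (left out, the last holds). Time passes only in rows, so rows that repeat a pose let the fingers close. It gives the time, the measured TCP pose, the force, the opening and the grip force at its end, in the units of the state.
- ctrl.sense(): the state, without advancing time (a new reading comes with each control period).
- viewer.capture(name): name is "scene" or "side" or "wrist"; returns the picture (384x512x3 uint8, red, green, blue); there is no depth.
- viewer.calibration(name): a dict with "camera_matrix" (3x3 intrinsics, pixels), "R" (3x3) and "t" (3): a world point X has camera coordinates R X + t. Camera axes: x right, y down, z forward; pixel columns grow to the right and rows downward; lengths in m; the calibration is good to about 2 mm. A picture is of the moment at which its call begins: read the wrist's pose just before it. calibration takes no time and is no camera call; for the wrist camera it gives the pose at the moment of the call.
- ctrl.job_done(): hands the job in; it is judged then, once.
The state is a dict: "t": time; "joint_pos": joint angles; "qd": joint speeds; "joint_torque": joint torques, N m; "eef_pos": TCP position; "eef_rot": TCP orientation; "ft_force": force on the tool from outside, world axes, zero at the start; "wrist_torque": the same for the moment, N m; "width": finger opening in m; "gripper_force": force on a finger pad.
Only numpy, scipy, OpenCV 4.12 (cv2) and the standard library are available. Lean on these libraries where they do the work, as an engineer would, in place of code of your own. Each camera call takes 0.05 s, during which the arm holds its last target. There are 200 camera calls.

### The job

Seat the brass core fully in the round pocket of the grey lower housing half, flange down and stem up, and let go of it. Then fit the white cover over it onto the two dowels, red spout above red spout, so that the halves meet flush, and press the pair down about 6 mm against the nest's springs, without reaching the bottom stop. Finish while still holding it pressed like that: do not let go; leave the glue bottle, the blue bin and the screwdriver alone.

Things in the scene. Friction and masses are not known exactly. Their poses are not given: they have to be found in the camera images.
- jig: Fixed aluminium base plate of the nest, 170 (x, towards the red spout) x 120 x 12 mm; origin at the centre of its underside, z up. Over it a blue sprung platen (160 x 110 x 8 mm) carries the fixed grey lower housing half (100 x 56 x 18 mm). Its flat top, the parting face, is 54 mm above the bench when unpressed. A red spout block stands out of its +x end.
- platen (a joint): How far the sprung platen with the lower half has sunk, in m: 0 unpressed (up), 0.010 at the bottom stop. It slides straight down. Springs 2 N per mm with a preload that just carries core and cover without sinking: 6 mm down takes about 13 N of push on top.
- pocket (a point): Centre of the floor of the round pocket in the parting face, midway between the dowels: 42 mm diameter, 6 mm deep, the floor 48 mm above the bench unpressed. Moves with the platen; axes as the jig's.
- big_dowel (a point): Foot of the thick brass dowel, on the parting face, 36 mm from the pocket's axis on the red spout's side (+x): 12 mm diameter, 13 mm tall, tip tapered to 5 mm over its last 5 mm. Axes as the jig's.
- small_dowel (a point): Foot of the thin steel dowel, on the parting face, 36 mm from the pocket's axis on the side away from the spout (-x): 8 mm diameter, 13 mm tall, tip tapered to 3 mm over its last 4 mm. Axes as the jig's.
- core: Loose brass core, about 60 g, standing flange down: flange 40 mm diameter, 5 mm thick, above it a round stem of 22 mm diameter up to 35 mm above the underside. Origin at the centre of the flange's underside, z up along the stem. Grip it by the stem; in the nest, fingers that open along the jig's y clear the dowels.
- cover: Loose white cover, about 160 g, right way up: plate 100 (x) x 56 (y) x 14 mm, on its middle a hollow hump 46 (x) x 36 (y) mm, top 44 mm above the underside; cavity 38 x 28 mm, 40 mm high, takes the stem. Red spout at +x end. Origin: centre of underside, z up. Grip the hump across y, fingertips just above the plate. Fitted: underside on the parting face, over the pocket, x along the jig's x.
- cover_big_hole (a point): Centre, at the underside, of the cover's 14 mm through hole, 36 mm from the middle on the spout's side; takes the thick dowel. Axes as the cover's.
- cover_small_hole (a point): Centre, at the underside, of the cover's 10 mm through hole, 36 mm from the middle away from the spout; takes the thin dowel. Axes as the cover's.
- glue: White glue bottle with a red cap, 48 mm diameter, 120 mm tall, standing; leave alone. Origin at the centre of its underside.
- bin: Empty open blue bin, 100 x 180 x 50 mm; leave alone. Origin at the centre of its underside.
- driver: Screwdriver lying on the bench; leave alone. Origin near the middle of its length.
Not all that is in view belongs to the job. Several things have the shape of the core; the one meant has the colours described above. What is shaped like the cover but purple is not meant.

How it is judged:
On the way:
1. the core sits fully in the pocket, flange down, and is let go (horizontal distance between core and pocket below 0.003 m and z of core in the frame of pocket between -0.002 and 0.002 m and angle between core's own z axis and vertical below 0.1 rad and contact force between the fingers and core below 0.1 N), for 0.2 s.
At the end, for the whole second after the job is handed in: The core sits in the pocket, flange down (within 3 mm of its centre, 2 mm in height); the cover lies flush on the lower half (holes within 3 mm of their own dowels, gap under 2 mm at both, so red spout above red spout); the fingers bear on the cover and hold the platen still, 3 to 9.5 mm down (horizontal distance between core and pocket below 0.003 m and z of core in the frame of pocket between -0.002 and 0.002 m and angle between each of core, cover's own z axis and vertical below 0.1 rad and horizontal distance between cover_big_hole and big_dowel below 0.003 m and horizontal distance between cover_small_hole and small_dowel below 0.003 m and z of cover_big_hole in the frame of big_dowel below 0.002 m and z of cover_small_hole in the frame of small_dowel below 0.002 m and value of joint platen between 0.003 and 0.0095 m and contact force between the fingers and cover above 2 N and linear speed of cover below 0.01 m/s); the arm keeps its last pose, push and grip.
It fails at once if the glue bottle, the bin or the screwdriver is moved by more than 30 mm, or the bottle is tipped over (distance of any of glue, bin, driver from where it was at the start of the episode above 0.03 m or angle between glue's own z axis and vertical above 0.5 rad).
It also fails if it takes over 54 s, if anything falls off the work surface, if the arm or the gripper's body presses on something with over 40 N, if the wrist force passes 120 N, or if a joint passes its speed limit or range.

## Working session

There is one attempt and no reset: what is moved stays moved. The work goes in short steps, Python scripts to look and compute and a tool call to move; the robot and the scene stay as the last step left them, time stands still between calls to the robot, and variables do not carry over. Pictures are saved under pics/ and viewed, at most 10 in all, crops included, and the job is handed in when it is done.

Besides the shell and the picture viewer there is one more tool, called after "Emit:" by a JSON object that holds its "method" and its "body". play_rows: Moves the arm, as the interface text tells. Its arguments: {"type":"object","properties":{"rows":{"type":"array","items":{"type":"number"}},"newtons":{"type":"number"}},"required":["rows"]}

```bash
ls; mkdir -p pics
python3 - <<'E'
from station import ctrl, viewer
import cv2,numpy as np
s=ctrl.sense();print(s['t'],s['eef_pos'],s['eef_rot'],ctrl.hold_point_z)
a=[]
for n in ['scene','side','wrist']:
    c=viewer.calibration(n);im=viewer.capture(n)
    print(n,c['camera_matrix'].tolist() if hasattr(c['camera_matrix'],'tolist') else c['camera_matrix'],np.round(-np.array(c['R']).T@c['t'],3),np.round(c['R'],3).tolist())
    cv2.imwrite(f'pics/{n}0.png',im[:,:,::-1])
E
```

```text
pics
0.0 [5.49998752e-01 1.14200063e-05 4.03991713e-01] [[ 1.47380933e-05  9.99999145e-01 -1.30747464e-03]
 [ 1.00000000e+00 -1.47686997e-05 -2.33991293e-05]
 [-2.34184190e-05 -1.30747430e-03 -9.99999145e-01]] 0.1547
scene [[408.32007543721215, 0.0, 260.5055688916453], [0.0, 408.32007543721215, 189.69480851711944], [0.0, 0.0, 1.0]] [ 1.451 -0.044  0.664] [[0.041, 0.999, 0.014], [0.562, -0.012, -0.827], [-0.826, 0.041, -0.562]]
side [[358.62961871875547, 0.0, 253.44120236535773], [0.0, 358.62961871875547, 189.95316006188534], [0.0, 0.0, 1.0]] [0.386 0.62  0.679] [[-0.957, -0.292, -0.005], [-0.201, 0.671, -0.714], [0.211, -0.682, -0.701]]
wrist [[307.8889058559753, 0.0, 255.5653853318002], [0.0, 307.8889058559753, 192.49746112354939], [0.0, 0.0, 1.0]] [0.552 0.073 0.373] [[1.0, 0.001, -0.001], [0.001, -0.957, 0.29], [-0.001, -0.29, -0.957]]
```

View pics/scene0.png

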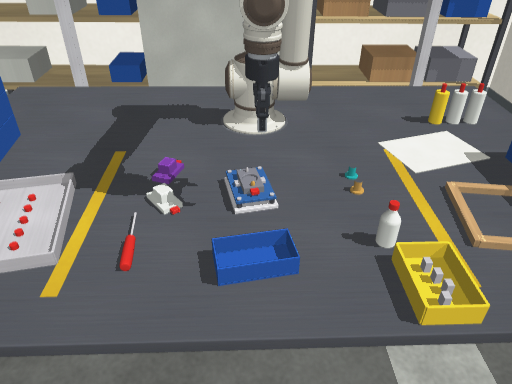

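View pics/side0.png

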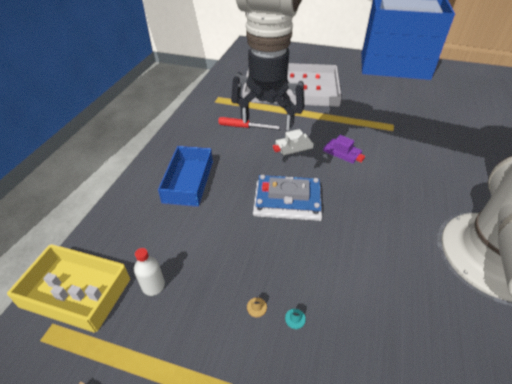

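View pics/wrist0.png

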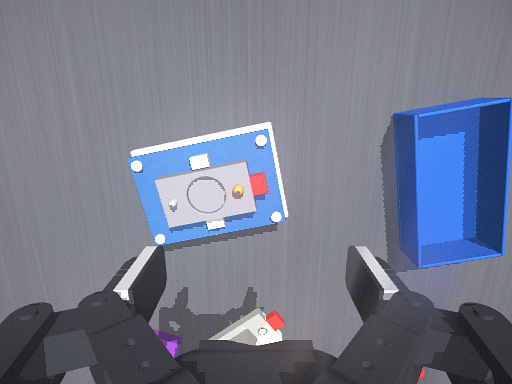

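Candidates, with scene / side pixels:
- **Core:** brass at (357,188)/(257,306), and teal at (351,172)/(295,318). I choose brass.
- **Cover:** white at (164,200)/(295,143), and purple at (168,168)/(343,150). I choose white.
- **Jig:** at (250,187)/(288,195), and wrist (207,194). Its spout is at wrist (258,184), so it points towards world +x.

Next come rough positions and a check crop.

```bash
cat > h.py <<'E'
import numpy as np, cv2
from station import ctrl, viewer
def cal(n):
    c=viewer.calibration(n); return np.array(c['camera_matrix']),np.array(c['R']),np.array(c['t'])
def ray(c,p):
    K,R,t=c; d=R.T@np.linalg.inv(K)@[p[0],p[1],1]; return -R.T@t,d/np.linalg.norm(d)
def plane(c,p,z):
    o,d=ray(c,p); return o+d*(z-o[2])/d[2]
def tri(*cp):
    A=np.zeros((3,3));b=np.zeros(3);L=[]
    for c,p in cp:
        o,d=ray(c,p);P=np.eye(3)-np.outer(d,d);A+=P;b+=P@o;L.append((o,P))
    X=np.linalg.solve(A,b);return X,[round(1000*np.linalg.norm(P@(X-o)),1) for o,P in L]
def proj(c,X):
    K,R,t=c;q=K@(R@np.array(X)+t);return q[:2]/q[2]
def blobs(im,lo,hi,amin=20,roi=None):
    h=cv2.cvtColor(im,cv2.COLOR_RGB2HSV);m=cv2.inRange(h,np.array(lo),np.array(hi))
    if roi is not None:
        k=np.zeros_like(m);x0,y0,x1,y1=roi;k[y0:y1,x0:x1]=255;m&=k
    n,l,s,ce=cv2.connectedComponentsWithStats(m)
    return m,sorted([(int(s[i,4]),s[i,:4].tolist(),np.round(ce[i],1).tolist()) for i in range(1,n) if s[i,4]>=amin],reverse=True)
E
python3 - <<'E'
from h import *
ims={n:cv2.imread(f'pics/{n}0.png')[:,:,::-1].copy() for n in ['scene','side','wrist']}
S,D,W=cal('scene'),cal('side'),cal('wrist')
for n,r in [('scene',(340,160,375,200)),('side',(235,290,320,335))]:
    print(n,'brass',blobs(ims[n],(8,90,60),(25,255,255),15,r)[1],'teal',blobs(ims[n],(80,90,40),(100,255,255),15,r)[1])
# cover rough
print('white',[ (n,blobs(ims[n],(0,0,150),(179,60,255),30,r)[1][:3]) for n,r in [('scene',(140,180,190,220)),('side',(270,125,318,160))]])
print('cover',tri((S,(164,197)),(D,(295,141))))
print('jig wrist pocket',plane(W,(207,194),.048))
print('core',tri((S,(357.5,188)),(D,(257,306))))
a=cv2.resize(ims['scene'][155:225,330:400],(400,400),interpolation=2);b=cv2.resize(ims['scene'][150:220,135:205],(400,400),interpolation=2)
cv2.imwrite('pics/crop1.png',np.hstack([a,b])[:,:,::-1])
E
```

```text
scene brass [(134, [350, 182, 14, 13], [356.9, 188.3])] teal [(124, [345, 167, 13, 13], [351.1, 173.7])]
side brass [(304, [247, 298, 20, 19], [256.5, 307.0])] teal [(336, [285, 309, 21, 20], [294.9, 318.5])]
white [('scene', [(569, [146, 184, 36, 30], [163.3, 197.9])]), ('side', [(537, [276, 129, 36, 25], [293.8, 141.2])])]
cover (array([ 0.5268388 , -0.26319822,  0.0158706 ]), [np.float64(1.7), np.float64(1.7)])
jig wrist pocket [ 0.49817479 -0.02732875  0.048     ]
core (array([0.48469111, 0.28431087, 0.00836725]), [np.float64(0.5), np.float64(0.5)])
```

View pics/crop1.png

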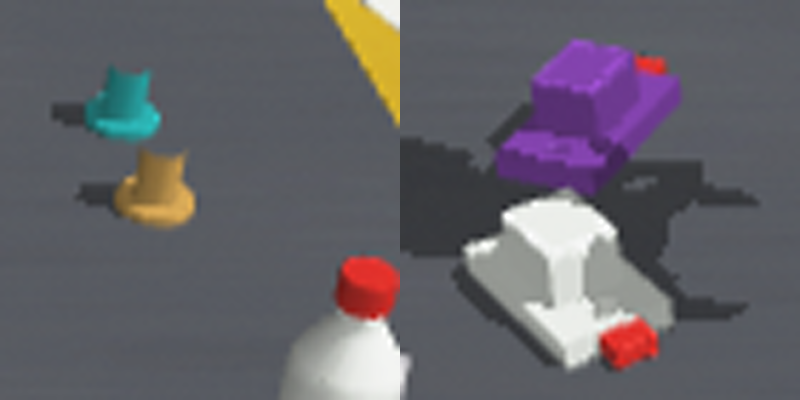

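The left crop shows teal at (122,105) and brass at (155,190), so the brass core is confirmed standing. The right crop shows the white cover at (560,270) with its spout at (628,342), upright and separate from the purple one. I now look at the jig from a second wrist place.

Units first: shifts go in shares of 400 mm and turns go in shares of 180 degrees. So -6 cm / 40 = -0.15, -5 cm / 40 = -0.125.

Emit:
{"method": "play_rows", "body": {"rows": [-0.15, -0.125, 0.15, 0, 8.5, -0.15, -0.125, 0.15, 0, 8.5, -0.15, -0.125, 0.15, 0, 8.5, -0.15, -0.125, 0.15, 0, 8.5, -0.15, -0.125, 0.15, 0, 8.5]}}

```text
t: 0.57
eef_pos: [0.4997, -0.0603, 0.3446]
eef_rot: [[0.001, 1.0, -0.0], [1.0, -0.001, 0.0], [0.0, -0.0, -1.0]]
ft_force: [0.5, 0.6, 0.5]
width: 0.0851
gripper_force: 0.0
```

Run:
```python
from h import *
c=cal('wrist');im=viewer.capture('wrist');np.savez('w1.npz',K=c[0],R=c[1],t=c[2]);cv2.imwrite('pics/w1.png',im[:,:,::-1])
s=ctrl.sense();print(s['t'],s['eef_pos'],s['ft_force'])
for nm,lo,hi in [('red',(0,150,80),(6,255,255)),('brass',(10,90,60),(28,255,255)),('blue',(105,120,60),(125,255,255)),('white',(0,0,200),(179,40,255))]:
    print(nm,blobs(im,lo,hi,25)[1][:7])
    print('  0:',blobs(cv2.imread('pics/wrist0.png')[:,:,::-1].copy(),lo,hi,25)[1][:7])
S,D=cal('scene'),cal('side');print('teal',tri((S,(351.1,173.7)),(D,(294.9,318.5)))[0])
```

```text
0.6167 [ 0.50026907 -0.05988852  0.34535624] [ 0.42990465 -0.26991634  0.02747969]
red [(448, [416, 366, 36, 18], [432.2, 376.3]), (309, [308, 119, 22, 30], [319.5, 135.0])]
  0: [(225, [266, 311, 18, 20], [274.6, 320.2]), (32, [419, 368, 6, 11], [421.6, 373.7])]
brass [(134, [287, 133, 14, 15], [293.1, 139.9])]
  0: [(88, [233, 184, 11, 13], [238.2, 189.7])]
blue [(11476, [149, 63, 197, 155], [249.2, 136.7]), (6121, [477, 42, 35, 202], [495.6, 142.4])]
  0: [(17775, [394, 97, 118, 172], [453.3, 180.0]), (6655, [127, 129, 159, 117], [207.9, 183.5])]
white [(5350, [186, 103, 128, 88], [250.0, 147.0]), (1880, [241, 297, 89, 49], [293.4, 325.0]), (1581, [227, 129, 47, 43], [250.0, 149.0]), (782, [151, 59, 179, 42], [240.3, 79.5]), (596, [114, 246, 43, 52], [133.9, 271.6]), (437, [360, 247, 38, 48], [375.6, 269.0]), (391, [229, 95, 26, 21], [241.9, 104.8])]
  0: [(4232, [155, 162, 101, 68], [205.7, 195.6]), (1322, [130, 122, 158, 95], [222.2, 147.4]), (818, [217, 312, 65, 33], [256.1, 330.7]), (601, [113, 246, 44, 54], [133.5, 271.5]), (550, [356, 247, 43, 46], [377.0, 270.2]), (244, [189, 153, 21, 17], [199.0, 161.2]), (104, [255, 135, 12, 11], [260.6, 140.0])]
teal [0.40558636 0.28532769 0.00646165]
```

View pics/w1.png

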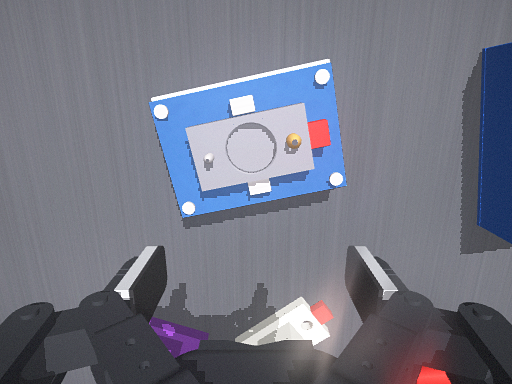

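The jig is fully in view. The grey housing's corners are near (187,127), (303,103), (315,172) and (201,191), the pocket is at (250,148), the brass dowel at (293,140), the thin dowel at (209,158), and the red spout at (319,134). I triangulate the corners and dowels from both wrist views.

```bash
cat >> h.py <<'E'
def quad(m):
    c=max(cv2.findContours(m,cv2.RETR_EXTERNAL,cv2.CHAIN_APPROX_NONE)[0],key=cv2.contourArea)
    h=cv2.convexHull(c)
    for e in np.arange(.01,.12,.005):
        q=cv2.approxPolyDP(h,e*cv2.arcLength(h,True),True)
        if len(q)==4: break
    q=q[:,0].astype(float); a=np.arctan2(*(q-q.mean(0)).T[::-1]); return q[np.argsort(a)]
def load(f):
    z=np.load(f);return z['K'],z['R'],z['t']
E
python3 - <<'E'
from h import *
im0=cv2.imread('pics/wrist0.png')[:,:,::-1].copy();im1=cv2.imread('pics/w1.png')[:,:,::-1].copy()
c1=load('w1.npz')
# camera 0: same mount, shifted by TCP move (orientation slightly different, from start state)
R0=np.array([[1.47e-5,1,-1.307e-3],[1,-1.48e-5,-2.3e-5],[-2.3e-5,-1.307e-3,-1]]);p0=np.array([.549999,0,.403992])
s=ctrl.sense();Rt,pt=s['eef_rot'],np.array(s['eef_pos'])
cn=cal('wrist');Rt=np.array(Rt)
Rc=cn[1]@Rt; tc=cn[1]@pt+cn[2]   # tool->cam
c0=(cn[0],Rc@R0.T,tc-Rc@R0.T@p0)
Q=[]
for im,roi in [(im0,(150,150,262,235)),(im1,(180,98,318,195))]:
    hv=cv2.cvtColor(im,cv2.COLOR_RGB2HSV)
    v=hv[(roi[1]+roi[3])//2+0,(roi[0]+roi[2])//2];print('mid hsv',v)
    m=cv2.inRange(hv,np.array((0,0,120)),np.array((179,50,190)))
    k=np.zeros_like(m);k[roi[1]:roi[3],roi[0]:roi[2]]=255;m&=k
    m=cv2.morphologyEx(m,cv2.MORPH_OPEN,np.ones((3,3)))
    q=quad(m);Q.append(q);print(q.tolist())
X=[]
for a,b in zip(*Q):
    x,e=tri((c0,a),(c1,b));X.append(x);print(np.round(x,4),e)
X=np.array(X)
for c,q in ((c0,Q[0]),(c1,Q[1])):
    P=np.array([plane(c,p,.054) for p in q]);ce=P.mean(0)
    ax=(P[1]+P[2]-P[0]-P[3])[:2];print('c',np.round(ce,4),'ang',np.degrees(np.arctan2(ax[1],ax[0])),np.round([np.linalg.norm(P[i]-P[i-1]) for i in range(4)],4))
print('big tip',tri((c0,(238.2,189.7)),(c1,(293.1,139.9))))
E
```

```text
mid hsv [129  11 226]
[[201.0, 176.0], [211.0, 177.0], [211.0, 179.0], [199.0, 179.0]]
mid hsv [125  13 219]
[[233.0, 129.0], [249.0, 122.0], [266.0, 127.0], [275.0, 155.0]]
[ 0.4813 -0.0174 -0.0012] [np.float64(2.7), np.float64(2.7)]
[ 0.499  -0.0083  0.0383] [np.float64(3.5), np.float64(3.5)]
[ 0.5084 -0.006   0.0714] [np.float64(2.4), np.float64(2.4)]
[ 0.5091 -0.0052  0.1262] [np.float64(15.3), np.float64(15.3)]
c [ 0.4983 -0.0073  0.054 ] ang -2.6258776755809325 [0.004  0.0107 0.0022 0.0128]
c [ 0.5022 -0.0144  0.054 ] ang 79.36870651393632 [0.0414 0.0145 0.0146 0.0247]
big tip (array([ 0.53314005, -0.01958187,  0.05691954]), [np.float64(0.1), np.float64(0.1)])
```

```bash
cat >> h.py <<'E'
def wcam(R0=None,p0=None):
    s=ctrl.sense();Rt=np.array(s['eef_rot']);pt=np.array(s['eef_pos']);cn=cal('wrist')
    Rc=cn[1]@Rt;tc=cn[1]@pt+cn[2];return cn[0],Rc@R0.T,tc-Rc@R0.T@p0
def comp(im,lo,hi,pt):
    m=cv2.inRange(cv2.cvtColor(im,cv2.COLOR_RGB2HSV),np.array(lo),np.array(hi));l=cv2.connectedComponents(m)[1]
    return np.uint8(l==l[int(pt[1]),int(pt[0])])*255
E
python3 - <<'E'
from h import *
im0=cv2.imread('pics/wrist0.png')[:,:,::-1].copy();im1=cv2.imread('pics/w1.png')[:,:,::-1].copy()
c1=load('w1.npz')
R0=np.array([[1.47e-5,1,-1.307e-3],[1,-1.48e-5,-2.3e-5],[-2.3e-5,-1.307e-3,-1]]);p0=np.array([.549999,0,.403992])
c0=wcam(R0,p0);np.savez('w0.npz',K=c0[0],R=c0[1],t=c0[2])
Q=[]
for im,pt in [(im0,(180,208)),(im1,(215,180))]:
    m=comp(im,(0,0,200),(179,40,255),pt);q=quad(m);Q.append(q);print(q.tolist(),m.sum()/255)
for a,b in zip(*Q):
    x,e=tri((c0,a),(c1,b));print(np.round(x,4),e)
for c,q in ((c0,Q[0]),(c1,Q[1])):
    P=np.array([plane(c,p,.054) for p in q]);ce=P.mean(0)
    ax=(P[1]+P[2]-P[0]-P[3])[:2];print('c',np.round(ce,4),'ang',np.degrees(np.arctan2(ax[1],ax[0])),np.round([np.linalg.norm(P[i]-P[i-1]) for i in range(4)],4))
for c,p in((c0,(238.2,189.7)),(c1,(293.1,139.9))): print('big mid',plane(c,p,.0605))
for im,c,pt in((im0,c0,(205,196)),(im1,c1,(250,150))):
    m=comp(im,(0,0,200),(179,40,255),pt);cs=max(cv2.findContours(m,0,1)[0],key=cv2.contourArea);print('pocket floor',plane(c,cv2.fitEllipse(cs)[0],.048),m.sum()/255)
E
```

```text
[[155.0, 180.0], [245.0, 162.0], [255.0, 210.0], [169.0, 226.0]] 4232.0
[[186.0, 128.0], [303.0, 103.0], [313.0, 168.0], [202.0, 190.0]] 5350.0
[ 0.444  -0.01    0.0535] [np.float64(0.1), np.float64(0.1)]
[0.5406 0.0098 0.0533] [np.float64(0.1), np.float64(0.1)]
[ 0.5513 -0.0438  0.0544] [np.float64(0.1), np.float64(0.1)]
[ 0.4542 -0.0642  0.0515] [np.float64(0.2), np.float64(0.2)]
c [ 0.4977 -0.0267  0.054 ] ang 11.371584923652556 [0.0543 0.0986 0.0547 0.0983]
c [ 0.4977 -0.0269  0.054 ] ang 11.588474146168753 [0.0547 0.0982 0.0549 0.0986]
big mid [ 0.53344551 -0.018639    0.0605    ]
big mid [ 0.53261203 -0.01902956  0.0605    ]
pocket floor [ 0.4975191  -0.02881309  0.048     ] 4232.0
pocket floor [ 0.49707654 -0.02840723  0.048     ] 1581.0
```

In the tool's units: 31 cm / 40 = 0.775, 2 cm / 40 = 0.05.

Emit:
{"method": "play_rows", "body": {"rows": [0.775, -0.0375, 0.05, 0, 5.5, 0.775, -0.0375, 0.05, 0, 5.5, 0.775, -0.0375, 0.05, 0, 5.5, 0.775, -0.0375, 0.05, 0, 5.5, 0.775, -0.0375, 0.05, 0, 5.5]}}

```text
t: 1.03
eef_pos: [0.49, 0.1506, 0.3325]
eef_rot: [[-0.001, 1.0, 0.002], [1.0, 0.001, 0.001], [0.001, 0.002, -1.0]]
ft_force: [0.7, -0.2, 1.2]
width: 0.055
gripper_force: 0.0
```

Jig centre is about (0.4977, -0.0268) at z≈0.0535 with yaw 11.5°. The sides measure 98.5 × 54.6 mm against 100 × 56, and the big dowel matches, so this is consistent. On to the core.

In the tool's units: 10 cm / 40 = 0.25, 1 cm / 40 = 0.025.

Emit:
{"method": "play_rows", "body": {"rows": [0.25, -0.0125, 0.025, 0, 5.5, 0.25, -0.0125, 0.025, 0, 5.5, 0.25, -0.0125, 0.025, 0, 5.5, 0.25, -0.0125, 0.025, 0, 5.5]}}

```text
t: 1.37
eef_pos: [0.4846, 0.2525, 0.3214]
eef_rot: [[-0.005, 1.0, 0.0], [1.0, 0.005, 0.001], [0.001, 0.0, -1.0]]
ft_force: [0.6, 0.6, -0.7]
width: 0.0549
gripper_force: 0.0
```

```bash
cat > core.py <<'E'
from h import *
import sys
k=sys.argv[1];s=ctrl.sense();c=cal('wrist');im=viewer.capture('wrist');np.savez(f'{k}.npz',K=c[0],R=c[1],t=c[2]);cv2.imwrite(f'pics/{k}.png',im[:,:,::-1])
print(s['t'],np.round(s['eef_pos'],4),np.round(s['eef_rot'],4).tolist())
m,b=blobs(im,(8,70,50),(28,255,255),40);print('brass',b[:4]);print('teal',blobs(im,(80,90,40),(100,255,255),40)[1][:3])
cn=max(cv2.findContours(m,0,1)[0],key=cv2.contourArea);e=cv2.fitEllipse(cv2.convexHull(cn));print('ell',e,'z=5mm',plane(c,e[0],.005))
E
python3 core.py w2
```

```text
1.3667 [0.4846 0.2525 0.3214] [[-0.0054, 1.0, 0.0003], [1.0, 0.0054, 0.0011], [0.0011, 0.0003, -1.0]]
brass [(963, [237, 127, 42, 42], [257.5, 146.9])]
teal [(1262, [151, 124, 44, 44], [173.5, 144.9])]
ell ((257.7355651855469, 147.1607208251953), (42.532814025878906, 42.83173751831055), 134.24703979492188) z=5mm [0.48880601 0.28330145 0.005     ]
```

View pics/w2.png

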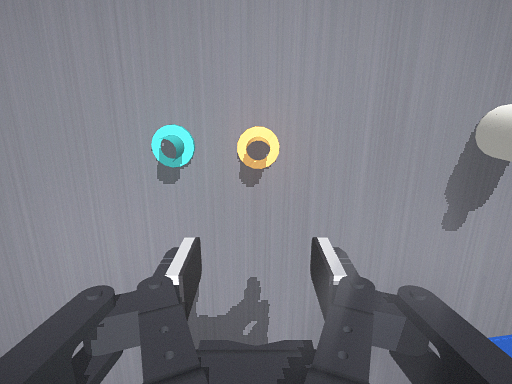

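In w2 brass is at (258,147) and teal at (173,145), with the glue bottle far right at (500,145). The flange diameter fits. I take a second, closer view for height.

In the tool's units: 8 cm / 40 = 0.2, 0.4 cm / 40 = 0.01.

Emit:
{"method": "play_rows", "body": {"rows": [0, 0.01, 0.2, 0, 5.5, 0, 0.01, 0.2, 0, 5.5, 0, 0.01, 0.2, 0, 5.5]}}

```text
t: 1.67
eef_pos: [0.4877, 0.2467, 0.235]
eef_rot: [[0.0, 1.0, -0.008], [1.0, -0.0, -0.004], [-0.004, -0.008, -1.0]]
ft_force: [-1.2, -0.6, -0.5]
width: 0.0552
gripper_force: 0.0
```

```bash
python3 core.py w3
cat >> h.py <<'E'
def go(X,yaw=None):
    """tool shift cm + turn deg to put the grasp point at X; yaw=world angle of tool y"""
    s=ctrl.sense();R=np.array(s['eef_rot']);p=np.array(s['eef_pos'])
    d=R.T@(np.array(X)-(p+R[:,2]*ctrl.hold_point_z))*100
    y=np.degrees(np.arctan2(R[1,1],R[0,1]));t=0 if yaw is None else -((yaw-y+90)%180-90)
    print('shift cm',np.round(d,2),'turn',round(t,2),'yaw now',round(y,2),'t',round(s['t'],2),'q6',round(s['joint_pos'][5],2))
E
python3 - <<'E'
from h import *
a,b=load('w2.npz'),load('w3.npz')
def pts(f):
    im=cv2.imread(f'pics/{f}.png')[:,:,::-1].copy();m,_=blobs(im,(8,70,50),(28,255,255),40)
    cs,h=cv2.findContours(m,cv2.RETR_CCOMP,cv2.CHAIN_APPROX_NONE);o=max(cs,key=cv2.contourArea)
    e=cv2.fitEllipse(cv2.convexHull(o))
    inn=max([c for c,hh in zip(cs,h[0]) if hh[3]>=0],key=cv2.contourArea);return e[0],cv2.fitEllipse(inn)[0],cv2.fitEllipse(inn)[1]
A,B=pts('w2'),pts('w3');print(A,B)
print('flange',tri((a,A[0]),(b,B[0])),'hole',tri((a,A[1]),(b,B[1])), plane(b,B[0],.005),plane(b,B[1],.035))
go((.4888,.2833,.022))
E
```

```text
1.6667 [0.4877 0.2467 0.235 ] [[0.0002, 1.0, -0.008], [1.0, -0.0002, -0.0042], [-0.0042, -0.008, -1.0]]
brass [(2066, [227, 126, 60, 60], [256.5, 155.0])]
teal [(2727, [105, 124, 64, 61], [137.2, 153.3])]
ell ((256.6014709472656, 155.74176025390625), (60.42198181152344, 60.667755126953125), 130.4482879638672) z=5mm [0.48882947 0.2835291  0.005     ]
((257.7355651855469, 147.1607208251953), (258.2019958496094, 149.79759216308594), (19.71845817565918, 24.610647201538086)) ((256.6014709472656, 155.74176025390625), (256.4888916015625, 160.39520263671875), (26.637426376342773, 33.122989654541016))
flange (array([ 0.4888301 ,  0.28240333, -0.00114359]), [np.float64(0.0), np.float64(0.0)]) hole (array([0.48897638, 0.28289802, 0.01771762]), [np.float64(0.2), np.float64(0.2)]) [0.48882947 0.2835291  0.005     ] [0.48890047 0.28636102 0.035     ]
shift cm [3.7  0.17 6.2 ] turn 0 yaw now -0.03 t 1.72 q6 2.04
```

Core is at (0.4888, 0.2833), flange on the bench, and both views agree. I go over it, descend and grip the stem with tips about 3 mm above the flange.

In the tool's units: 5.8 cm / 40 = 0.145, 3.7 cm / 40 = 0.0925.

Emit:
{"method": "play_rows", "body": {"rows": [0.0925, 0.0038, 0, 0, 5.5, 0.0925, 0.0038, 0, 0, 5.5, 0.0925, 0.0038, 0.0875, 0, 5.5, 0.0925, 0.0038, 0.145, 0, 5.5, 0.0925, 0.0038, 0.145, 0, 5.5], "newtons": 40}}

```text
t: 2.13
eef_pos: [0.4901, 0.2842, 0.1818]
eef_rot: [[0.0, 1.0, -0.003], [1.0, -0.0, -0.002], [-0.002, -0.003, -1.0]]
ft_force: [-1.1, -0.4, -0.7]
width: 0.055
gripper_force: 0.0
```

```bash
python3 -c "
from h import *
go((.4888,.2833,.026));print(ctrl.sense()['ft_force'])"
```

```text
shift cm [-0.07 -0.08  0.11] turn 0 yaw now -0.0 t 2.13 q6 2.1
[-1.12290593 -0.4093729  -0.65133281]
```

In the tool's units: -0.1 cm / 40 = -0.0025.

Emit:
{"method": "play_rows", "body": {"rows": [-0.0025, -0.0025, 0, 0, 5.5, -0.0025, -0.0025, 0, 0, 2, -0.0025, -0.0025, 0, 0, 1.5, -0.0025, -0.0025, 0, 0, 1.5, -0.0025, -0.0025, 0, 0, 1.5], "newtons": 40}}

```text
t: 2.55
eef_pos: [0.4901, 0.2839, 0.1859]
eef_rot: [[0.0, 1.0, 0.003], [1.0, -0.0, 0.002], [0.002, 0.003, -1.0]]
ft_force: [-0.8, -1.6, 8.7]
width: 0.0203
gripper_force: 38.8
```

Emit:
{"method": "play_rows", "body": {"rows": [0, 0, 0, 0, 1.5, 0, 0, 0, 0, 1.5, 0, 0, 0, 0, 1.5, 0, 0, 0, 0, 1.5, 0, 0, 0, 0, 1.5]}}

```text
t: 2.97
eef_pos: [0.4901, 0.2839, 0.1859]
eef_rot: [[0.0, 1.0, 0.003], [1.0, -0.0, 0.002], [0.002, 0.003, -1.0]]
ft_force: [-1.1, -1.7, 7.8]
width: 0.0206
gripper_force: 38.8
```

In the tool's units: -12 cm / 40 = -0.3, -8 cm / 40 = -0.2.

Emit:
{"method": "play_rows", "body": {"rows": [0, 0, -0.1, 0, 1.5, 0, 0, -0.2, 0, 1.5, 0, 0, -0.3, 0, 1.5, 0, 0, -0.3, 0, 1.5, 0, 0, -0.3, 0, 1.5]}}

```text
t: 3.38
eef_pos: [0.49, 0.2839, 0.3074]
eef_rot: [[0.0, 1.0, 0.006], [1.0, -0.0, 0.003], [0.003, 0.006, -1.0]]
ft_force: [0.3, 0.5, -1.7]
width: 0.0207
gripper_force: 39.3
```

Run:
```python
from h import *
go((.4975,-.027,.15),11.5+90)
ims=[]
for n in ('side','wrist','scene'):
    im=viewer.capture(n);cv2.imwrite(f'pics/held_{n}.png',im[:,:,::-1])
    ims.append(im)
s=ctrl.sense();g=np.array(s['eef_pos'])+np.array(s['eef_rot'])[:,2]*.155
out=[]
for im,n in zip(ims,('side','wrist','scene')):
    u,v=proj(cal(n),g).astype(int);u=np.clip(u,35,476);v=np.clip(v,35,348);out.append(cv2.resize(im[v-35:v+35,u-35:u+35],(266,266),interpolation=2))
cv2.imwrite('pics/held.png',np.hstack(out)[:,:,::-1])
```

```text
shift cm [-31.14   0.66   0.17] turn 78.5 yaw now -0.0 t 3.38 q6 2.1
```

View pics/held.png

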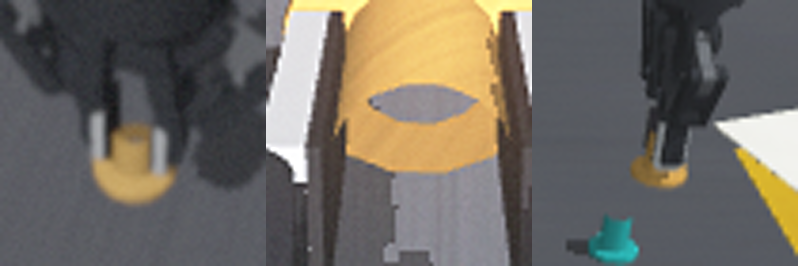

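The brass core is held by the stem, upright, with flange horizontal and its bore visible (left and right crops; the wrist crop shows it centred between the pads). I carry it to the pocket, turning to the jig's axes.

In the tool's units: -31.1 cm / 40 = -0.7775, 0.65 cm / 40 = 0.0163, 78.5 degrees / 180 = 0.4361.

Emit:
{"method": "play_rows", "body": {"rows": [-0.7775, 0.0163, 0, 0.4361, 1.5, -0.7775, 0.0163, 0, 0.4361, 1.5, -0.7775, 0.0163, 0, 0.4361, 1.5, -0.7775, 0.0163, 0, 0.4361, 1.5, -0.7775, 0.0163, 0, 0.4361, 1.5]}}

```text
t: 3.95
eef_pos: [0.493, 0.0736, 0.3019]
eef_rot: [[0.59, 0.808, -0.002], [0.808, -0.59, -0.0], [-0.002, -0.002, -1.0]]
ft_force: [0.4, -0.1, -0.1]
width: 0.0209
gripper_force: 39.4
```

```bash
python3 -c "
from h import *
go((.4975,-.027,.14),101.5)"
```

```text
shift cm [-7.84  6.32  0.72] turn 42.37 yaw now -36.13 t 3.95 q6 2.35
```

In the tool's units: -7.85 cm / 40 = -0.1963, 6.3 cm / 40 = 0.1575, 42.4 degrees / 180 = 0.2356.

Emit:
{"method": "play_rows", "body": {"rows": [-0.1963, 0.1575, 0.0175, 0.2356, 1.5, -0.1963, 0.1575, 0.0175, 0.2356, 1.5, -0.1963, 0.1575, 0.0175, 0.2356, 1.5, -0.1963, 0.1575, 0.0175, 0.2356, 1.5, -0.1963, 0.1575, 0.0175, 0.2356, 1.5]}}

```text
t: 4.37
eef_pos: [0.4985, -0.0267, 0.2947]
eef_rot: [[0.952, 0.307, -0.003], [0.307, -0.952, 0.0], [-0.003, -0.001, -1.0]]
ft_force: [0.7, 0.4, -0.7]
width: 0.0208
gripper_force: 39.4
```

In the tool's units: 6.6 degrees / 180 = 0.0367.

Emit:
{"method": "play_rows", "body": {"rows": [0, 0, 0, 0.0367, 1.5, 0, 0, 0, 0.0367, 1.5, 0, 0, 0, 0.0367, 1.5]}}

```text
t: 4.62
eef_pos: [0.4987, -0.0252, 0.2952]
eef_rot: [[0.978, 0.208, -0.002], [0.208, -0.978, 0.0], [-0.002, -0.0, -1.0]]
ft_force: [-0.7, -0.1, -0.9]
width: 0.0204
gripper_force: 39.4
```

Run:
```python
from h import *
go((.4975,-.027,.12),101.5)
c=cal('wrist');im=viewer.capture('wrist');cv2.imwrite('pics/w4.png',im[:,:,::-1]);np.savez('w4.npz',K=c[0],R=c[1],t=c[2])
```

```text
shift cm [-0.13  0.16  2.05] turn 0.48 yaw now -78.02 t 4.62 q6 2.88
```

View pics/w4.png

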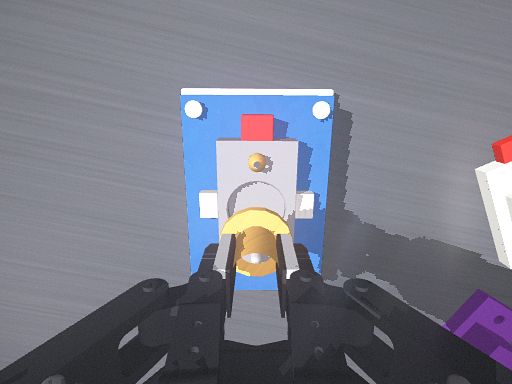

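w4 shows the jig axis-aligned, with the brass dowel at (257,162), pocket ring at (257,205), housing front corners near (217,141) and (297,140), and the core flange arc topping at (257,208). I measure the core's place in the hand and recheck the jig from this view.

Run:
```python
from h import *
from scipy.optimize import least_squares
c=load('w4.npz');im=cv2.imread('pics/w4.png')[:,:,::-1].copy()
s=ctrl.sense();R=np.array(s['eef_rot']);p=np.array(s['eef_pos'])
m,b=blobs(im,(8,90,60),(28,255,255),40,(200,190,310,300))
cn=max(cv2.findContours(m,0,cv2.CHAIN_APPROX_NONE)[0],key=cv2.contourArea)[:,0]
a=np.array([q for q in cn if q[1]<225 and abs(q[0]-257)<32 and (m[:q[1],q[0]]>0).sum()==0])
for z in (p[2]-.186,p[2]-.183):
    P=np.array([plane(c,q,z) for q in a])
    f=least_squares(lambda x:np.hypot(P[:,0]-x[0],P[:,1]-x[1])-x[2],[p[0],p[1],.02])
    f2=least_squares(lambda x:np.hypot(P[:,0]-x[0],P[:,1]-x[1])-.02,p[:2])
    X=np.array([*f2.x,z]);print('core',f.x,f2.x,np.abs(f2.fun).max(),'in tool mm',1000*R.T@(X-p))
# housing
m=comp(im,(0,0,200),(179,40,255),(227,155));v,u=np.nonzero(m)
def edge(pts):
    vx,vy,x,y=cv2.fitLine(np.array(pts,np.float32),cv2.DIST_HUBER,0,.01,.01).ravel();return np.array([x,y]),np.array([vx,vy])
front=[(x,v[u==x].min()-.5) for x in range(222,293)]
L=[(u[v==y].min()-.5,y) for y in range(146,185)];Rr=[(u[v==y].max()+.5,y) for y in range(146,185)]
def X(l,k): 
    A=np.array([l[1],-k[1]]).T;t=np.linalg.solve(A,k[0]-l[0]);return l[0]+t[0]*l[1]
F,Le,Ri=edge(front),edge(L),edge(Rr);a1,a2=X(F,Le),X(F,Ri);print(a1,a2)
A,B=plane(c,a1,.054),plane(c,a2,.054);d=B-A;n=np.array([-d[1],d[0],0]);n/=np.linalg.norm(n);
print('w',np.linalg.norm(d),'yaw',np.degrees(np.arctan2(n[1],n[0])),'centre',(A+B)/2-.05*n*np.sign(n[0]))
m=comp(im,(8,90,60),(28,255,255),(255,158));vv,uu=np.nonzero(m);q=(uu.mean(),vv.mean());print(q,'dowel',plane(c,q,.0605))
# same fits on w1
```

```text
core [ 0.49959126 -0.02625478  0.01972431] [ 0.49928377 -0.02630803] 0.0003904426819026849 in tool mm [  0.51958102   1.39598514 185.99885774]
core [ 0.50101434 -0.02595259  0.01934259] [ 0.50028229 -0.02607932] 0.00037331901607087076 in tool mm [  1.53936884   1.3790324  182.9973427 ]
[216.5 140.5] [297.90533 140.5    ]
w 0.05532359780082287 yaw 12.024221524976223 centre [ 0.4977979  -0.02771589  0.054     ]
(np.float64(256.54028436018956), np.float64(161.45971563981044)) dowel [ 0.53373458 -0.01959759  0.0605    ]
```

In the tool's units: 5 cm / 40 = 0.125, -0.15 cm / 40 = -0.0038, 0.3 degrees / 180 = 0.0017.

Emit:
{"method": "play_rows", "body": {"rows": [-0.0038, 0.003, 0.05, 0.0017, 1.5, -0.0038, 0.003, 0.0875, 0.0017, 1.5, -0.0038, 0.003, 0.125, 0.0017, 1.5, -0.0038, 0.003, 0.125, 0.0017, 1.5, -0.0038, 0.003, 0.125, 0.0017, 1.5]}}

```text
t: 5.08
eef_pos: [0.4974, -0.0264, 0.2457]
eef_rot: [[0.979, 0.202, -0.002], [0.202, -0.979, 0.0], [-0.002, -0.001, -1.0]]
ft_force: [-0.2, -0.0, -0.6]
width: 0.0205
gripper_force: 39.4
```

Emit:
{"method": "play_rows", "body": {"rows": [0, 0, 0.005, 0, 1.5, 0, 0, 0.01, 0, 1.5, 0, 0, 0.015, 0, 1.5, 0, 0, 0.02, 0, 1.5, 0, 0, 0.02, 0, 1.5]}}

```text
t: 5.5
eef_pos: [0.4979, -0.0266, 0.2387]
eef_rot: [[0.98, 0.199, 0.001], [0.199, -0.98, -0.0], [0.001, 0.0, -1.0]]
ft_force: [-1.1, 1.1, 4.6]
width: 0.0205
gripper_force: 39.9
```

Run:
```python
from h import *
go((.4977,-.0272,.08),101.5);print(ctrl.sense()['ft_force'])
```

```text
shift cm [-0.05  0.05  0.4 ] turn -0.01 yaw now -78.51 t 5.5 q6 2.89
[-1.07331598  1.14933729  4.58136016]
```

In the tool's units: 0.2 cm / 40 = 0.005, -0.05 cm / 40 = -0.0013.

Emit:
{"method": "play_rows", "body": {"rows": [-0.0013, 0.0013, 0.0025, 0, 1.5, -0.0025, 0.0025, 0.005, 0, 1.5, -0.0025, 0.0025, 0.005, 0, 1.5]}}

```text
t: 5.75
eef_pos: [0.4968, -0.0277, 0.2363]
eef_rot: [[0.98, 0.199, -0.0], [0.199, -0.98, 0.001], [-0.0, -0.001, -1.0]]
ft_force: [-0.4, 2.2, 1.0]
width: 0.0205
gripper_force: 39.5
```

In the tool's units: 0.15 cm / 40 = 0.0038, 0.1 cm / 40 = 0.0025.

Emit:
{"method": "play_rows", "body": {"rows": [0.0025, 0, 0, 0, 1.5, 0.0038, 0, 0, 0, 1.5, 0.0038, 0, 0, 0, 1.5]}}

```text
t: 6.0
eef_pos: [0.4979, -0.0273, 0.2359]
eef_rot: [[0.98, 0.199, -0.002], [0.199, -0.98, 0.0], [-0.002, -0.001, -1.0]]
ft_force: [-4.4, 2.2, 3.0]
width: 0.0205
gripper_force: 39.7
```

It dropped into the pocket, and wall forces are now felt at +x and -y. I back off halfway and press down.

In the tool's units: 0.4 cm / 40 = 0.01, -0.08 cm / 40 = -0.002.

Emit:
{"method": "play_rows", "body": {"rows": [-0.002, -0.0013, 0.0025, 0, 1.5, -0.002, -0.0013, 0.005, 0, 1.5, -0.002, -0.0013, 0.0075, 0, 1.5, -0.002, -0.0013, 0.01, 0, 1.5, -0.002, -0.0013, 0.01, 0, 1.5]}}

```text
t: 6.42
eef_pos: [0.4974, -0.0271, 0.2324]
eef_rot: [[0.98, 0.199, -0.0], [0.199, -0.98, 0.0], [-0.0, -0.0, -1.0]]
ft_force: [-4.2, 2.1, 4.7]
width: 0.0203
gripper_force: 40.0
```

Run:
```python
from h import *
go((.4977,-.0272,.08),101.5);print(ctrl.sense()['ft_force'])
for n in ('wrist','side'):
  im=viewer.capture(n);cv2.imwrite(f'pics/p5{n}.png',im[:,:,::-1])
```

```text
shift cm [ 0.03  0.01 -0.23] turn -0.02 yaw now -78.52 t 6.42 q6 2.89
[-4.15882943  2.09864992  4.65422712]
```

Seated: the TCP stopped near 0.232, where the floor would put it at about 0.234. I release, rise, and look.

In the tool's units: -7 cm / 40 = -0.175, -3 cm / 40 = -0.075.

Emit:
{"method": "play_rows", "body": {"rows": [0, 0, 0, 0, 3.5, 0, 0, 0, 0, 5, 0, 0, 0, 0, 5, 0, 0, -0.075, 0, 5, 0, 0, -0.175, 0, 5]}}

```text
t: 6.93
eef_pos: [0.4967, -0.0272, 0.2998]
eef_rot: [[0.98, 0.199, -0.006], [0.199, -0.98, 0.0], [-0.006, -0.001, -1.0]]
ft_force: [0.9, -0.2, 0.2]
width: 0.0498
gripper_force: 0.0
```

In the tool's units: -6 cm / 40 = -0.15, -4 cm / 40 = -0.1.

Emit:
{"method": "play_rows", "body": {"rows": [-0.15, 0, -0.1, 0, 7.5, -0.15, 0, -0.1, 0, 7.5, -0.15, 0, -0.1, 0, 7.5]}}

```text
t: 7.18
eef_pos: [0.4366, -0.0397, 0.3465]
eef_rot: [[0.98, 0.198, 0.005], [0.198, -0.98, -0.001], [0.004, 0.002, -1.0]]
ft_force: [0.7, -0.9, 0.4]
width: 0.0747
gripper_force: 0.0
```

Run:
```python
from h import *
c=cal('wrist');im=viewer.capture('wrist');cv2.imwrite('pics/w5.png',im[:,:,::-1]);np.savez('w5.npz',K=c[0],R=c[1],t=c[2])
b=viewer.capture('side')
u=[cv2.resize(im,(440,330)),cv2.resize(b[165:225,245:325],(440,330),interpolation=2)][:]
cv2.imwrite('pics/v5.png',cv2.resize(np.hstack(u),(800,300))[:,:,::-1])
go((.527,-.263,.12))
```

```text
shift cm [ 4.16 23.65  6.88] turn 0 yaw now -78.55 t 7.28 q6 2.85
```

View pics/v5.png

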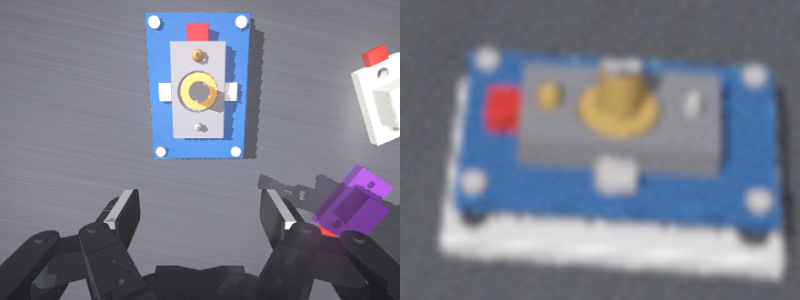

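The core sits level and centred: w5 shows the ring concentric in the pocket at (197,90), and the side crop shows the flange sunk in with the stem upright. On to the cover.

In the tool's units: 23.6 cm / 40 = 0.59, 2.4 cm / 40 = 0.06, -15 degrees / 180 = -0.0833.

Emit:
{"method": "play_rows", "body": {"rows": [0.03, 0.59, 0.06, -0.0833, 7.5, 0.03, 0.59, 0.06, -0.0833, 7.5, 0.03, 0.59, 0.06, -0.0833, 7.5, 0.03, 0.59, 0.06, -0.0833, 7.5, 0.03, 0.59, 0.06, -0.0833, 7.5]}}

```text
t: 7.7
eef_pos: [0.4886, -0.2322, 0.3204]
eef_rot: [[0.895, 0.447, -0.001], [0.447, -0.895, 0.0], [-0.001, -0.001, -1.0]]
ft_force: [0.8, 0.5, 0.8]
width: 0.0752
gripper_force: 0.0
```

Run:
```python
from h import *
go((.527,-.263,.165))
```

```text
shift cm [2.07 4.48 0.07] turn 0 yaw now -63.47 t 7.7 q6 2.24
```

In the tool's units: 4.5 cm / 40 = 0.1125, -1.5 cm / 40 = -0.0375.

Emit:
{"method": "play_rows", "body": {"rows": [-0.0375, 0.1125, 0, 0, 7.5, -0.0375, 0.1125, 0, 0, 7.5, -0.0375, 0.1125, 0, 0, 7.5, -0.0375, 0.1125, 0, 0, 7.5]}}

```text
t: 8.03
eef_pos: [0.4948, -0.2772, 0.3207]
eef_rot: [[0.895, 0.445, -0.002], [0.445, -0.895, 0.001], [-0.001, -0.002, -1.0]]
ft_force: [-0.2, 0.3, -0.3]
width: 0.075
gripper_force: 0.0
```

```bash
cat > cov.py <<'E'
from h import *
import sys
k=sys.argv[1];s=ctrl.sense();c=cal('wrist');im=viewer.capture('wrist');np.savez(f'{k}.npz',K=c[0],R=c[1],t=c[2]);cv2.imwrite(f'pics/{k}.png',im[:,:,::-1])
print(s['t'],np.round(s['eef_pos'],4))
print('red',blobs(im,(0,150,80),(6,255,255),60)[1][:3],'purple',blobs(im,(128,80,40),(160,255,255),60)[1][:2])
for v in (110,140,170,215): print(v,blobs(im,(0,0,v),(179,45,255),150,(60,20,470,330))[1][:4])
E
python3 cov.py w6
```

```text
8.0333 [ 0.4948 -0.2772  0.3207]
red [(533, [232, 59, 28, 25], [245.7, 70.9])] purple [(4886, [162, 219, 97, 100], [209.6, 268.8])]
110 [(84988, [60, 20, 410, 310], [258.1, 155.0]), (1644, [436, 190, 34, 111], [459.5, 255.0]), (503, [60, 20, 9, 122], [62.4, 66.2])]
140 [(7034, [215, 75, 84, 124], [258.2, 137.0]), (667, [355, 20, 47, 88], [377.5, 63.0]), (572, [341, 242, 38, 52], [361.1, 267.5]), (550, [134, 242, 37, 51], [150.5, 266.5])]
170 [(6916, [215, 75, 84, 124], [258.0, 136.8]), (628, [355, 20, 47, 88], [377.6, 63.0])]
215 [(6589, [216, 75, 82, 124], [257.1, 135.5]), (551, [355, 20, 46, 87], [377.1, 63.4])]
```

In the tool's units: 6 cm / 40 = 0.15.

Emit:
{"method": "play_rows", "body": {"rows": [0, 0, 0.15, 0, 7.5, 0, 0, 0.15, 0, 7.5, 0, 0, 0.15, 0, 7.5, 0, 0, 0.15, 0, 7.5]}}

```text
t: 8.42
eef_pos: [0.4944, -0.2757, 0.2621]
eef_rot: [[0.894, 0.447, -0.001], [0.447, -0.894, 0.001], [-0.001, -0.001, -1.0]]
ft_force: [0.4, 0.0, 0.5]
width: 0.0749
gripper_force: 0.0
```

```bash
python3 cov.py w7
```

```text
8.4167 [ 0.4944 -0.2757  0.2621]
red [(881, [227, 48, 37, 33], [245.3, 64.1])] purple [(6025, [162, 245, 98, 110], [207.5, 300.1])]
110 [(10938, [207, 70, 104, 153], [260.5, 146.5]), (898, [383, 20, 53, 91], [408.7, 64.5]), (540, [342, 243, 37, 51], [361.4, 267.8]), (531, [133, 242, 38, 51], [150.6, 266.3])]
140 [(10782, [207, 70, 103, 153], [260.4, 146.2]), (839, [384, 20, 52, 91], [408.6, 64.4])]
170 [(9534, [207, 70, 103, 153], [256.9, 143.2]), (686, [384, 20, 51, 90], [408.2, 65.1])]
215 [(9271, [207, 70, 103, 153], [256.8, 143.7]), (193, [392, 20, 39, 78], [409.7, 61.8])]
```

```bash
cat > cov2.py <<'E'
from h import *
import sys
Q=[];H=[];C=[]
for k in sys.argv[1:]:
    c=load(k+'.npz');im=cv2.imread(f'pics/{k}.png')[:,:,::-1].copy();m,b=blobs(im,(0,0,140),(179,45,255),150,(180,20,340,330))
    n,l,s,_=cv2.connectedComponentsWithStats(m);m=np.uint8(l==1+s[1:,4].argmax())*255
    q=quad(m);cs,h=cv2.findContours(m,cv2.RETR_CCOMP,cv2.CHAIN_APPROX_NONE)
    hs=sorted([(cv2.contourArea(x),np.round(cv2.moments(x)['m10']/cv2.moments(x)['m00'],1),np.round(cv2.moments(x)['m01']/cv2.moments(x)['m00'],1)) for x,hh in zip(cs,h[0]) if hh[3]>=0 and cv2.contourArea(x)>15],reverse=True)[:4]
    print(k,q.tolist(),'holes',hs);Q.append(q);C.append(c)
    P=np.array([plane(c,p,.014) for p in q]);print(' c',np.round(P.mean(0),4),'sides',np.round([np.linalg.norm(P[i]-P[i-1]) for i in range(4)],4))
    d=(P[0]+P[1]-P[2]-P[3]);print(' yaw',np.degrees(np.arctan2(d[1],d[0])))
    for a in hs: print('  hole@.014',plane(c,a[1:],.014)[:2])
if len(C)>1:
  for a,b in zip(*Q): print(np.round(tri((C[0],a),(C[1],b))[0],4))
E
python3 cov2.py w6 w7
```

```text
w6 [[215.0, 88.0], [280.0, 75.0], [298.0, 187.0], [239.0, 198.0]] holes [(189.5, np.float64(250.4), np.float64(97.9)), (58.5, np.float64(265.5), np.float64(176.7))]
 c [ 0.5326 -0.2624  0.014 ] sides [0.1    0.0559 0.0995 0.0562]
 yaw 37.40800304630825
  hole@.014 [ 0.56151216 -0.24024888]
  hole@.014 [ 0.50536893 -0.28338025]
w7 [[207.0, 86.0], [289.0, 70.0], [309.0, 210.0], [237.0, 222.0]] holes [(367.5, np.float64(251.6), np.float64(99.0)), (143.5, np.float64(269.8), np.float64(199.1))]
 c [ 0.5324 -0.2626  0.014 ] sides [0.0995 0.0554 0.0997 0.0551]
 yaw 37.15431004462456
  hole@.014 [ 0.5613229  -0.24077253]
  hole@.014 [ 0.50364333 -0.28449798]
[ 0.5545 -0.2063 -0.0132]
[ 0.5893 -0.2547  0.0101]
[ 0.5105 -0.3137  0.0179]
[ 0.475  -0.2708  0.0111]
```

Cover: centre (0.5325, -0.2625), yaw 37.2°. The sides of 100 × 56 mm match at z=14 mm in both views, the hole spacing is 72.4 mm, and the thick hole is on the spout side.

Run:
```python
from h import *
go((.5325,-.2625,.0403),37.2+90)
c=load('w7.npz');im=cv2.imread('pics/w7.png')[:,:,::-1].copy();m,_=blobs(im,(128,80,40),(160,255,255),60)
v,u=np.nonzero(m);P=np.array([plane(c,q,.014)[:2] for q in zip(u[::7],v[::7])])-[.5325,-.2625]
a=np.radians(37.2);print('purple in cover frame: y range',(P@[-np.sin(a),np.cos(a)]).min(),(P@[-np.sin(a),np.cos(a)]).max(),'x',(P@[np.cos(a),np.sin(a)]).min(),(P@[np.cos(a),np.sin(a)]).max())
x=P@[np.cos(a),np.sin(a)];print(((P@[-np.sin(a),np.cos(a)])[abs(x)<.02]).min() if (abs(x)<.02).any() else None)
```

```text
shift cm [3.97 0.45 6.86] turn -10.64 yaw now -63.44 t 8.47 q6 2.17
purple in cover frame: y range 0.02191049990795269 0.1113549936564085 x -0.17417724137747362 -0.06522375229377295
None
```

In the tool's units: 4 cm / 40 = 0.1, 0.45 cm / 40 = 0.0113, -10.6 degrees / 180 = -0.0589.

Emit:
{"method": "play_rows", "body": {"rows": [0.1, 0.0113, 0.05, -0.0589, 5.8, 0.1, 0.0113, 0.05, -0.0589, 5.8, 0.1, 0.0113, 0.05, -0.0589, 5.8]}}

```text
t: 8.72
eef_pos: [0.5337, -0.2623, 0.2432]
eef_rot: [[0.795, 0.607, 0.001], [0.607, -0.795, -0.0], [0.001, 0.001, -1.0]]
ft_force: [-0.2, 0.1, 0.3]
width: 0.0582
gripper_force: 0.0
```

```bash
python3 -c "
from h import *
go((.5325,-.2625,.0403),127.2)"
```

```text
shift cm [-0.12 -0.08  4.82] turn 0.16 yaw now -52.64 t 8.72 q6 2.03
```

In the tool's units: 4.8 cm / 40 = 0.12, 2.5 cm / 40 = 0.0625, 0.2 degrees / 180 = 0.0011.

Emit:
{"method": "play_rows", "body": {"rows": [-0.0025, -0.0013, 0.0625, 0.0011, 5.8, -0.0025, -0.0013, 0.12, 0.0011, 5.8, -0.0025, -0.0013, 0.12, 0.0011, 5.8, -0.0025, -0.0013, 0.12, 0.0011, 3, -0.0025, -0.0013, 0.12, 0.0011, 3], "newtons": 60}}

```text
t: 9.13
eef_pos: [0.5314, -0.2638, 0.1968]
eef_rot: [[0.801, 0.599, 0.002], [0.599, -0.801, -0.001], [0.001, 0.002, -1.0]]
ft_force: [-5.8, 1.5, 32.4]
width: 0.035
gripper_force: 43.6
```

Emit:
{"method": "play_rows", "body": {"rows": [0, 0, 0, 0, 3, 0, 0, 0, 0, 3, 0, 0, 0, 0, 3, 0, 0, 0, 0, 3, 0, 0, 0, 0, 3]}}

```text
t: 9.55
eef_pos: [0.5317, -0.2639, 0.1969]
eef_rot: [[0.8, 0.6, 0.003], [0.6, -0.8, -0.002], [0.001, 0.003, -1.0]]
ft_force: [-0.5, -0.4, 7.6]
width: 0.0347
gripper_force: 61.7
```

In the tool's units: -13 cm / 40 = -0.325, -12 cm / 40 = -0.3.

Emit:
{"method": "play_rows", "body": {"rows": [0, 0, -0.1, 0, 3, 0, 0, -0.2, 0, 3, 0, 0, -0.3, 0, 3, 0, 0, -0.325, 0, 3, 0, 0, -0.325, 0, 3]}}

```text
t: 9.97
eef_pos: [0.5317, -0.2638, 0.3294]
eef_rot: [[0.8, 0.6, 0.007], [0.6, -0.8, -0.003], [0.004, 0.007, -1.0]]
ft_force: [0.1, 0.3, -2.0]
width: 0.0348
gripper_force: 61.0
```

```bash
cat > hand.py <<'E'
from h import *
import sys
k=sys.argv[1];s=ctrl.sense();c=cal('wrist');im=viewer.capture('wrist');np.savez(f'{k}.npz',K=c[0],R=c[1],t=c[2]);cv2.imwrite(f'pics/{k}.png',im[:,:,::-1])
R=np.array(s['eef_rot']);p=np.array(s['eef_pos']);print(s['t'],np.round(p,4),np.round(s['ft_force'],1),round(s['width'],4))
zt=p[2]-.197+.014
r=blobs(im,(0,150,60),(6,255,255),60)[1][:3];print('red',r)
m,b=blobs(im,(0,0,150),(179,60,255),300);print('white',b[:4])
cs,h=cv2.findContours(m,cv2.RETR_CCOMP,cv2.CHAIN_APPROX_NONE)
for x,hh in zip(cs,h[0]):
    if hh[3]>=0 and 150<cv2.contourArea(x)<3000:
        e=cv2.minEnclosingCircle(x);M=cv2.moments(x);q=(M['m10']/M['m00'],M['m01']/M['m00']);X=plane(c,q,zt)
        print('hole?',np.round(q,1),cv2.contourArea(x),'tool mm',np.round(1000*R.T@(X-p),1),'diam mm',round(2000*e[1]*(c[1]@X+c[2])[2]/c[0][0,0],1))
E
python3 hand.py w8; python3 -c "
from h import *
go((.4977,-.0272,.165),101.5)"
```

```text
9.9667 [ 0.5317 -0.2638  0.3294] [ 0.1  0.3 -2. ] 0.0348
red [(2531, [403, 0, 81, 78], [440.1, 33.9]), (1532, [234, 114, 44, 35], [255.4, 131.0]), (67, [505, 324, 7, 16], [508.8, 331.0])]
white [(15654, [199, 146, 113, 173], [255.4, 227.1]), (3857, [449, 242, 63, 125], [490.1, 309.5]), (675, [343, 71, 72, 98], [378.7, 119.3]), (305, [12, 53, 17, 30], [20.2, 67.5])]
hole? [254.2 173.5] 487.5 tool mm [ 39.    1.3 183.2] diam mm 14.6
shift cm [ 11.46 -21.     0.6 ] turn 25.36 yaw now -53.14 t 10.02 q6 2.04
```

The cover is in hand, with its front hole at w8 (254,173) measuring 14.6 mm. I move to a hover 6 cm short of the jig, where hole and dowels are both visible.

```bash
python3 -c "
from h import *
go((.439,-.039,.155),101.7)"
```

```text
shift cm [  6.05 -23.58   1.58] turn 25.16 yaw now -53.14 t 10.02 q6 2.04
```

In the tool's units: -23.6 cm / 40 = -0.59, 6 cm / 40 = 0.15, 25.2 degrees / 180 = 0.14.

Emit:
{"method": "play_rows", "body": {"rows": [0.15, -0.59, 0, 0.14, 3, 0.15, -0.59, 0, 0.14, 3, 0.15, -0.59, 0, 0.14, 3, 0.15, -0.59, 0, 0.14, 3, 0.15, -0.59, 0, 0.14, 3]}}

```text
t: 10.43
eef_pos: [0.4498, -0.0702, 0.3217]
eef_rot: [[0.98, 0.197, -0.003], [0.197, -0.98, 0.001], [-0.003, -0.001, -1.0]]
ft_force: [0.8, 2.2, -0.8]
width: 0.0346
gripper_force: 61.1
```

```bash
python3 -c "
from h import *
go((.439,-.039,.155),101.7)"
```

```text
shift cm [-0.39 -3.25  1.21] turn -0.33 yaw now -78.63 t 10.43 q6 2.79
```

In the tool's units: -3.25 cm / 40 = -0.0813, 1.2 cm / 40 = 0.03, -0.3 degrees / 180 = -0.0017.

Emit:
{"method": "play_rows", "body": {"rows": [-0.01, -0.0813, 0.03, -0.0017, 3, -0.01, -0.0813, 0.03, -0.0017, 3, -0.01, -0.0813, 0.03, -0.0017, 3, -0.01, -0.0813, 0.03, -0.0017, 3, -0.01, -0.0813, 0.03, -0.0017, 3]}}

```text
t: 10.85
eef_pos: [0.441, -0.0412, 0.3116]
eef_rot: [[0.978, 0.207, -0.001], [0.207, -0.978, -0.0], [-0.001, -0.0, -1.0]]
ft_force: [0.0, 0.6, -1.4]
width: 0.035
gripper_force: 61.2
```

```bash
python3 hand.py w9
cat > jig2.py <<'E'
from h import *
import sys
k=sys.argv[1];c=load(k+'.npz');im=cv2.imread(f'pics/{k}.png')[:,:,::-1].copy();s=ctrl.sense();R=np.array(s['eef_rot']);p=np.array(s['eef_pos'])
print('brass',blobs(im,(8,90,60),(28,255,255),40)[1][:4])
for nm,P in (('bigdowel',(.5333,-.0195,.0605)),('hc',(.5467,-.017,.054))): print(nm,proj(c,P))
hv=cv2.cvtColor(im,cv2.COLOR_RGB2HSV);u0,v0=proj(c,(.545,-.0172,.054)).astype(int);print('hsv grey',hv[v0,u0])
m=comp(im,(0,0,180),(179,45,255),(u0,v0));v,u=np.nonzero(m);print(u.min(),u.max(),v.min(),v.max(),len(u))
def edge(pts):
    vx,vy,x,y=cv2.fitLine(np.array(pts,np.float32),cv2.DIST_HUBER,0,.01,.01).ravel();return np.array([x,y]),np.array([vx,vy])
def X(l,k):
    t=np.linalg.solve(np.array([l[1],-k[1]]).T,k[0]-l[0]);return l[0]+t[0]*l[1]
F=edge([(x,v[u==x].min()-.5) for x in range(u.min()+6,u.max()-5)])
r=range(v.min()+6,min(v.min()+35,v.max()-3));L=edge([(u[v==y].min()-.5,y) for y in r]);Q=edge([(u[v==y].max()+.5,y) for y in r])
A,B=plane(c,X(F,L),.054),plane(c,X(F,Q),.054);d=B-A;n=np.array([-d[1],d[0],0]);n/=np.linalg.norm(n)
C=(A+B)/2-.05*n;print('w',np.linalg.norm(d),'yaw',np.degrees(np.arctan2(n[1],n[0])),'C',np.round(C,4),'tool mm',np.round(1000*R.T@(C-p),1))
E
python3 jig2.py w9
```

```text
10.85 [ 0.441  -0.0412  0.3116] [ 0.   0.6 -1.4] 0.035
red [(1520, [234, 114, 44, 35], [255.4, 131.1]), (666, [236, 22, 32, 27], [251.2, 34.7])]
white [(15553, [190, 146, 122, 173], [254.9, 227.0]), (473, [194, 110, 18, 27], [202.7, 122.7]), (311, [294, 110, 15, 27], [302.1, 122.4])]
hole? [253.8 174.8] 496.5 tool mm [ 39.1   0.4 183. ] diam mm 14.7
brass [(827, [226, 95, 53, 47], [247.1, 109.5]), (216, [242, 60, 18, 20], [250.7, 69.9])]
bigdowel [250.46137189  69.1669418 ]
hc [251.00977704  48.36464951]
hsv grey [128  15 140]
0 511 0 383 185738
w 0.33120924991752176 yaw 11.96133005557381 C [ 0.5267 -0.0243  0.054 ] tool mm [ 87.5   1.  257.7]
```

Run:
```python
from h import *
k='w9';c=load(k+'.npz');im=cv2.imread(f'pics/{k}.png')[:,:,::-1].copy();s=ctrl.sense();R=np.array(s['eef_rot']);p=np.array([0.441,-.0412,.3116])
z=p[2]-.197+.014
m,b=blobs(im,(0,0,150),(179,60,255),300)
cs,h=cv2.findContours(m,cv2.RETR_CCOMP,cv2.CHAIN_APPROX_NONE)
x=[x for x,hh in zip(cs,h[0]) if hh[3]>=0 and 300<cv2.contourArea(x)<800][0]
T=np.array([R.T@(plane(c,q,z)-p)*1000 for q in x[:,0]])
print('hole contour tool x',T[:,0].min(),T[:,0].max(),'y',T[:,1].min(),T[:,1].max())
# spout front / plate front edge
ww=comp(im,(0,0,150),(179,60,255),(225,160));v,u=np.nonzero(ww)
for x0 in (215,225,285,295):
    y=v[u==x0].min()-.5;print('plate front',x0,y,(R.T@(plane(c,(x0,y),z)-p)*1000)[:2])
for y0 in (150,160,170,180): 
    a,b=u[v==y0].min()-.5,u[v==y0].max()+.5;print('plate sides',y0,[round((R.T@(plane(c,(q,y0),z)-p)*1000)[1],1) for q in (a,b)])
D=plane(c,(250.7,69.9),.0605);print('dowel',D,'tool',R.T@(D-p)*1000)
go((.4977,-.0272,.155),101.8)
```

```text
hole contour tool x 31.551766008549095 45.15914513565549 y -6.139869593149411 8.093350884836303
plate front 215 145.5 [ 53.91548978 -18.76754012]
plate front 225 145.5 [ 53.92085232 -13.82742347]
plate front 285 146.5 [53.45915197 15.82693981]
plate front 295 145.5 [53.95838927 20.75259275]
plate sides 150 [np.float64(-27.0), np.float64(29.0)]
plate sides 160 [np.float64(-26.8), np.float64(29.3)]
plate sides 170 [np.float64(-26.6), np.float64(29.1)]
plate sides 180 [np.float64(-26.8), np.float64(29.3)]
dowel [ 0.53288666 -0.01974811  0.0605    ] tool [ 94.52487301  -2.01792416 251.02893923]
shift cm [ 5.85 -0.22  0.2 ] turn 0.1 yaw now -78.1 t 10.9 q6 2.84
```

In the camera frame the hole is at tool (37.95, 1.05) mm and the dowel at (94.5, -2.0) mm. The needed shift is therefore about (56.6, -3) mm, which agrees with the jig measurement. I move over it.

In the tool's units: 5.65 cm / 40 = 0.1413, -0.28 cm / 40 = -0.007.

Emit:
{"method": "play_rows", "body": {"rows": [0.075, -0.0038, 0, 0, 3, 0.1413, -0.007, 0, 0, 3, 0.1413, -0.007, 0, 0, 3, 0.1413, -0.007, 0, 0, 3, 0.1413, -0.007, 0, 0, 3]}}

```text
t: 11.32
eef_pos: [0.4955, -0.0269, 0.3118]
eef_rot: [[0.978, 0.206, -0.001], [0.206, -0.978, -0.0], [-0.001, -0.0, -1.0]]
ft_force: [0.5, 0.0, -1.3]
width: 0.0345
gripper_force: 61.3
```

```bash
python3 hand.py w10; python3 -c "
from h import *
go((.4959,-.0267,.155),101.8)
c=load('w10.npz');im=cv2.imread('pics/w10.png')[:,:,::-1].copy()
print(blobs(im,(8,90,60),(28,255,255),8)[1][:4],blobs(im,(100,80,60),(125,255,255),200)[1][:3]); print(proj(c,(.5328,-.0196,.065)))
"
```

```text
11.3167 [ 0.4955 -0.0269  0.3118] [ 0.5  0.  -1.3] 0.0345
red [(1360, [234, 114, 44, 35], [255.6, 132.0]), (115, [241, 109, 30, 5], [255.2, 110.6])]
white [(15268, [199, 150, 113, 169], [255.5, 228.1]), (788, [184, 85, 144, 6], [255.2, 87.5])]
hole? [253.9 174.8] 500.0 tool mm [ 39.1   0.4 182.9] diam mm 14.8
shift cm [0.08 0.01 0.23] turn 0.12 yaw now -78.08 t 11.37 q6 2.88
[(185, [244, 172, 24, 12], [255.5, 177.1])] [(7552, [183, 90, 145, 157], [253.6, 137.7])]
[254.72139458 154.71474176]
```

In the tool's units: 4.1 cm / 40 = 0.1025, 3.6 cm / 40 = 0.09, 0.1 degrees / 180 = 0.0006.

Emit:
{"method": "play_rows", "body": {"rows": [0.0013, 0, 0.03, 0.0006, 3, 0.0013, 0, 0.06, 0.0006, 3, 0.0013, 0, 0.09, 0.0006, 3, 0.0013, 0, 0.1025, 0.0006, 3, 0.0013, 0, 0.1025, 0.0006, 3]}}

```text
t: 11.78
eef_pos: [0.4952, -0.026, 0.2691]
eef_rot: [[0.979, 0.206, -0.003], [0.206, -0.979, 0.0], [-0.003, -0.001, -1.0]]
ft_force: [-0.5, 0.1, -2.0]
width: 0.0348
gripper_force: 61.3
```

```bash
python3 hand.py w11
python3 - <<'E'
from h import *
go((.4959,-.0267,.155),101.8)
im=cv2.imread('pics/w11.png')[:,:,::-1].copy();c=load('w11.npz')
print(blobs(im,(8,90,40),(28,255,255),8,(225,145,290,215))[1][:4]);print('tip at jig',proj(c,(.5328,-.0196,.067)))
E
```

```text
11.7833 [ 0.4952 -0.026   0.2691] [-0.5  0.1 -2. ] 0.0348
red [(1304, [234, 110, 44, 39], [256.2, 132.1])]
white [(15533, [192, 150, 120, 169], [254.4, 227.8]), (1045, [172, 81, 171, 7], [255.1, 84.4]), (315, [320, 95, 20, 20], [329.5, 104.5]), (303, [175, 94, 19, 20], [184.0, 103.7])]
hole? [253.9 174.7] 510.0 tool mm [ 39.2   0.4 182.9] diam mm 14.7
shift cm [ 0.05  0.08 -3.94] turn 0.08 yaw now -78.12 t 11.83 q6 2.88
[(20, [249, 164, 5, 9], [251.1, 166.8]), (14, [261, 165, 5, 6], [262.6, 167.3])]
tip at jig [256.17859282 167.62235497]
```

Run:
```python
from h import *
c=load('w11.npz');p=np.array([.4952,-.026,.2691]);R=np.array(ctrl.sense()['eef_rot'])
for z in (.067,.062): 
  X=p+R@np.array([.03795,.00105,p[2]-z]);print(z,proj(c,X),'px/mm',proj(c,X+R[:,0]*.001)-proj(c,X))
im=cv2.imread('pics/w11.png')
cv2.imwrite('pics/hole.png',cv2.resize(im[140:210,215:300],(680,560),interpolation=2))
h=cv2.cvtColor(im,cv2.COLOR_BGR2HSV)[158:194:2,240:270:2];print('V');print(h[:,:,2]);print('S');print(h[:,:,1])
```

```text
0.067 [255.26283575 168.45085538] px/mm [ 5.17127465e-04 -1.72614839e+00]
0.062 [255.27346385 166.59744136] px/mm [ 5.20586269e-04 -1.68315069e+00]
V
[[239 239 238 238 240 240 238 238 240 239 240 240 240 238 239]
 [239 238 238 239 240 240 241 240 240 240 241 238 239 240 238]
 [239 239 241 240 242 246 209 162 173 193 232 242 240 240 240]
 [240 240 241 246 153 137 121 113  98  98 137 198 224 241 239]
 [239 241 210 162 112 118 129 104 101 107 105 117 159 220 238]
 [239 247 160 104 110 115 120 102 102 105 106 122 112 159 235]
 [243 153 103 103 105 113 115 104 104 104 110 113 108 103 231]
 [245 154 106 104 107 104 108 113 110 114 108 109 106 102 126]
 [211 133 103 105 106 109 106 101 108 104 105 100 105 102 151]
 [190 122 115 108 106 108 105 107 109 107 103 104 104 100 180]
 [219 142 120 101 103 104 108 104 106 107 107 109 101 192 180]
 [232 158 116 121 105 104 104 108 106 106 103 101 190 187 172]
 [243 181 120 123 124 122 102 103 105 102 135 188 183 184 235]
 [241 223 198 120 125 130 128 128 162 168 176 177 186 142 248]
 [239 242 203 190 118 125 122 149 157 166 175 177 203 247 242]
 [239
[... 621 characters left out ...]
7   8]
 [  4  13  10   5  14  76  83  86  74  87  87  87  48  13   6]
 [ 10   8   7   2  10   9  77  91  80  86  83  46  10  13   3]
 [  9   8   9  14   7   9  10  10   5  12  10  10  12  10  13]
 [ 12  11  15  10   7  12   9  12   5  10  14   9  13  12  13]
 [  4  10   9  11  10   2  10   7  10   5   7   0  11  11  13]
 [  5   8  13  12   8   8  13   7  10   5   8  11  11   7   5]
 [  4   7  12  15  10  12   8  10   9  11  12  10  11   9   5]
 [  6   5   9   9  15  10   6  12   8   9   7   9  14   3   4]
 [  3   4   4  10  10  10  13   7  13  14  12   8   3   4   6]
 [  5   4   4   6   5   7   7   5   5   6   5   5   5   6   5]
 [  4   4   5   3   4   5   5   4   5   5   4   4   5   4   3]]
```

The dowel tip shows through the hole at (256.8,167.5), where alignment would put it at (255.3,168.5). The cover must go about +0.5 mm in tool x and +0.8 mm in y. I correct and lower.

In the tool's units: 0.8 cm / 40 = 0.02, 0.08 cm / 40 = 0.002, 0.1 degrees / 180 = 0.0006.

Emit:
{"method": "play_rows", "body": {"rows": [0.0013, 0.002, 0, 0.0006, 3, 0.0013, 0.002, 0.0075, 0.0006, 3, 0.0013, 0.002, 0.015, 0.0006, 3, 0.0013, 0.002, 0.02, 0.0006, 3, 0.0013, 0.002, 0.02, 0.0006, 3]}}

```text
t: 12.25
eef_pos: [0.4965, -0.0267, 0.2628]
eef_rot: [[0.979, 0.204, -0.001], [0.204, -0.979, 0.0], [-0.001, -0.0, -1.0]]
ft_force: [0.3, 1.1, -1.5]
width: 0.0348
gripper_force: 61.3
```

Emit:
{"method": "play_rows", "body": {"rows": [0, 0, 0.005, 0, 3, 0, 0, 0.01, 0, 3, 0, 0, 0.015, 0, 3, 0, 0, 0.02, 0, 3, 0, 0, 0.02, 0, 3]}}

```text
t: 12.67
eef_pos: [0.4965, -0.0267, 0.2547]
eef_rot: [[0.979, 0.204, -0.001], [0.204, -0.979, 0.0], [-0.001, -0.0, -1.0]]
ft_force: [-0.8, -0.2, -1.6]
width: 0.0349
gripper_force: 61.3
```

The dowels are entering freely. I continue to contact and press.

In the tool's units: 0.6 cm / 40 = 0.015, 0.5 cm / 40 = 0.0125.

Emit:
{"method": "play_rows", "body": {"rows": [0, 0, 0.005, 0, 3, 0, 0, 0.01, 0, 3, 0, 0, 0.0125, 0, 3, 0, 0, 0.015, 0, 3, 0, 0, 0.015, 0, 3], "newtons": 80}}

```text
t: 13.08
eef_pos: [0.4965, -0.0267, 0.2495]
eef_rot: [[0.979, 0.204, -0.0], [0.204, -0.979, 0.0], [-0.0, -0.0, -1.0]]
ft_force: [-4.1, 0.6, 4.4]
width: 0.0343
gripper_force: 84.6
```

In the tool's units: 0.2 cm / 40 = 0.005, 0.1 cm / 40 = 0.0025.

Emit:
{"method": "play_rows", "body": {"rows": [0, 0, 0.0025, 0, 3, 0, 0, 0.005, 0, 3, 0, 0, 0.005, 0, 3, 0, 0, 0.005, 0, 3]}}

```text
t: 13.42
eef_pos: [0.4965, -0.0266, 0.2479]
eef_rot: [[0.979, 0.204, 0.0], [0.204, -0.979, 0.0], [0.0, 0.0, -1.0]]
ft_force: [-6.7, 0.7, 6.4]
width: 0.0343
gripper_force: 85.0
```

Flush contact, with about 8 N of push. There is a side load of -6.7 N in x, so I back off slightly while pressing further to about 13 N.

In the tool's units: 0.25 cm / 40 = 0.0063, 0.2 cm / 40 = 0.005.

Emit:
{"method": "play_rows", "body": {"rows": [-0.0013, 0, 0.0025, 0, 3, -0.0018, 0, 0.005, 0, 3, -0.0018, 0, 0.0063, 0, 3, -0.0018, 0, 0.0063, 0, 3, -0.0018, 0, 0.0063, 0, 3]}}

```text
t: 13.83
eef_pos: [0.4962, -0.0267, 0.2461]
eef_rot: [[0.979, 0.204, 0.002], [0.204, -0.979, 0.0], [0.002, 0.0, -1.0]]
ft_force: [-5.3, 2.5, 10.6]
width: 0.0343
gripper_force: 85.4
```

Emit:
{"method": "play_rows", "body": {"rows": [0, 0, 0, 0, 3, 0, 0, 0, 0, 3, 0, 0, 0, 0, 3, 0, 0, 0, 0, 3]}}

```text
t: 14.17
eef_pos: [0.4961, -0.0267, 0.2461]
eef_rot: [[0.979, 0.204, 0.002], [0.204, -0.979, 0.0], [0.002, 0.0, -1.0]]
ft_force: [-5.3, 2.7, 10.3]
width: 0.0345
gripper_force: 85.4
```

Net push is about 12 N, and the TCP height implies about 5 mm down. I use the last picture to check flushness, and measure the platen's sink.

Run:
```python
from h import *
a=viewer.capture('side');b=viewer.capture('scene');w=viewer.capture('wrist');s=ctrl.sense();print(s['t'],s['eef_pos'],s['ft_force'])
cv2.imwrite('pics/fside.png',a[:,:,::-1]);cv2.imwrite('pics/fscene.png',b[:,:,::-1])
A=cv2.resize(a[155:225,245:338],(400,300),interpolation=2);B=cv2.resize(b[158:218,205:285],(400,300),interpolation=2)
W=cv2.resize(w[80:230,155:355],(400,300),interpolation=2);C=cv2.resize(cv2.imread('pics/side0.png')[155:225,245:338,::-1],(400,300),interpolation=2)
cv2.imwrite('pics/fin.png',np.vstack([np.hstack([A,B]),np.hstack([C,W])])[:,:,::-1])
```

```text
14.3167 [ 0.49614886 -0.02670046  0.24613876] [-4.43225831  2.06603508 10.61366822]
```

View pics/fin.png

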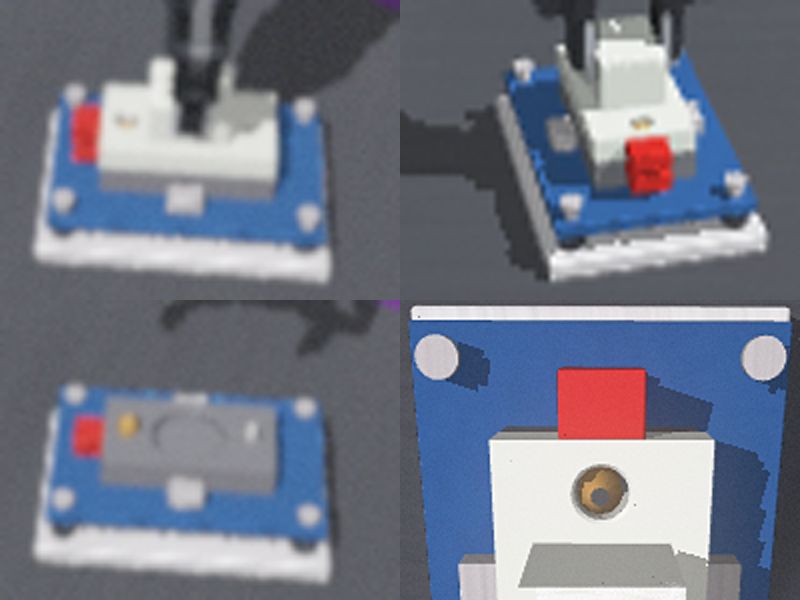

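The final view shows the cover flush on the grey half with no gap, red spout over red spout, the brass dowel centred in the hole (wrist panel (600,492)), and the platen lower than at the start. Force (about 12 N) and height (about 5 mm) agree.

```bash
python3 -c "
from station import ctrl
print(ctrl.job_done())"
```

```text
the job is handed in; nothing more can be done
None
```

I handed the job in at about 14.3 s of the 54 s limit, and the station returned no verdict: the core is seated in the pocket and released, and the cover is on flush, spout over spout, still held pressed about 5–5.5 mm down (estimated from a push of about 12 N and the tool height).

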